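Unpin and set the bag-length stop

ROBOT

A 6-joint arm with a two-finger parallel gripper is mounted at the origin on the work surface. World frame = base frame: x ahead of the robot, y to its left, z up, the work surface at z = 0. Lengths are in mm, angles in degrees, forces in N, time in s.
With the tool pointing down it reaches from about 300 to 850 mm from the base axis. Payload 4.2 kg.
Tool frame: the origin (TCP) lies on the centre line of the jaws, within the pads' length; the fingertips stand 14 mm ahead of it and the grasp point (between the pads) lies 5 mm behind it; z points along the fingers, y is the line along which they close (so a half turn about z gives the same grasp; the last joint's range is limited). The gripper opens to 91 mm and grips with 3 to 60 N. Pads are 32 mm wide; open, the fingers measure 118 mm over their backs; the gripper's body (76 mm by 178 mm) begins 60 mm behind the grasp point.
Start: joints at [-69.5, 18.312, 89.639, -0, 72.044, -1.146], TCP at [212.108, -534.464, 227.976] pointing down, gripper open.
Joint ranges: [-177.97, 177.97], [-48.28, 115.42], [12.27, 149.76], [-77.06, 257.06], [2.81, 150.46], [-146.56, 146.56]. Speed limits (degrees/s): [147.25, 147.25, 180, 180, 180, 180].

INTERFACE

Orientations are given as [roll, pitch, yaw] about the fixed x, y, z axes, in that order (R = Rz(yaw) Ry(pitch) Rx(roll)).
In Python, from workcell import env gives the robot as it stands.
- The arm moves only by the tool arm_command, never from a script. Its argument "motion" is a list of rows, each an object with "offset": the shift along the tool's x, y, z in m, a list of three; "spin": the turn about the tool's z in rad. In form: [{"offset": [tx, ty, tz], "spin": spin}, ...]. A call has 1 to 5 rows; each row shifts and turns the commanded pose from where the row before left it, along the tool's axes as they then stand; what a row does not reach is not made up. A row lasts 1/8 s, in which the tool goes at most 62.5 mm and 10.7 degrees, less where a joint would pass 70% of its speed; a pose out of reach is approached as far as the arm can. A call with a gripper value outside its range is refused whole. "jaw" is the finger opening in m, from 0 to 0.0912, set as the call begins (left out, the last holds). The fingers move at their own pace and stop on an object; "newtons" is the grip in N (left out, the last holds). Time passes only in rows, so rows that do not move let the fingers close. It gives the time, the measured TCP pose, the force, the opening and the grip force at its end, in the units of the state.
- env.state(): the state, without advancing time (a new reading comes with each control period).
- env.grab_frame(name): name is "side" or "top"; returns (picture, depth): 480x640x3 uint8, blue, green, red; 480x640 float32, mm along the optical axis (not along the pixel's ray), 0 where there is no reading.
- env.camera_model(name): a dict with "fx", "fy", "cx", "cy" (pixels), "eye" and "rotation" of the camera in the world. Camera axes: x right, y down, z forward; pixel columns grow to the right and rows downward; lengths in mm; the calibration is good to about 2 mm. A picture is of the moment at which its call begins. camera_model takes no time and is no camera call.
- env.job_done(): hands the job in; it is judged then, once.
Trained networks look in the newest picture that a camera, given by its name, has taken for a name from the list of things; names that differ only in an ending like _2 or _b are one class to them, and where a whole thing is asked for, a point or a joint stands for the part that bears it (a point fixed in the world has none). Each returns a list of dicts, best first, with "score" (0 to 1); they miss things now and then, are a little off and sometimes report something else, mostly with a low value. They report only what shows in the picture. A call takes as long as a camera call. They do not tell look-alikes from the thing itself.
- env.boxes_of(camera, target): "bbox" ([left, top, right, bottom] in pixels, round what is visible of it).
- env.pinpoint(camera, target): "location" ([column, row] in pixels: a listed point, or the origin of a listed thing).
The state is a dict: "time_s": time; "qpos": joint angles; "qvel": joint speeds; "effort": joint torques, N m; "ee_pos": TCP position; "ee_rot": TCP orientation; "force": force on the tool from outside, world axes, zero at the start; "torque": the same for the moment, N m; "gripper_width": finger opening in mm; "gripper_force": force on a finger pad.
Only numpy, scipy, OpenCV 4.12 (cv2) and the standard library are available. Lean on these libraries where they do the work, as an engineer would, in place of code of your own. Each camera call takes 0.05 s, during which the arm holds its last target. There are 200 camera calls.

TASK

The length stop on the packing bench is stowed: draw its knobbed pin up out of the housing and leave it hanging in the open notch on the housing's side, then push the lock button fully down. Then take the upright grip and pull the arm out until its pointer lines up with the clip on the scale, and finish while still holding the arm there against its return spring; leave the other things on the bench where they are.

Things in the scene. Friction and masses are not known exactly. Their poses are not given: they have to be found in the camera images.
- gauge: The length stop, fixed to the bench, in a new place and yaw each time. y: the way the arm extends; x: to the far side, with notch and scale; z up. Origin: under the housing's mouth, on the arm's line, at bench height. Aluminium housing 44 mm wide, from y = -175 mm to 0, top 46 mm above the bench; base plate 100 x 410 x 10 mm. All its points have the same axes
- bore (a point): Mouth of the pin's bore, on its axis, at the housing's flat top, 46 mm above the bench and 50 mm behind the housing's mouth. The bore is 13 mm wide and goes on down through the arm, so that the pin blocks the arm
- notch (a point): Parked place of the pin's axis, at the top of the dark steel notch block (46 mm above the bench, level with the housing's top), 46 mm from the bore towards +x. A vertical U slot 15 mm wide (y), open upward and towards +x; its closed end is 10 mm to -x of this point and it runs 14 mm on to +x. The pin hangs in it by its collar
- pin_head (a point): Centre of the steel pin's knob, an upright cylinder 20 mm diameter, 40 mm tall, to be grasped. Under it a collar 24 mm diameter, 4 mm thick, that rests on housing or notch block; under that the shaft, 10 mm diameter, 32 mm long, tip tapered. This point is 24 mm above the collar's underside, 56 mm above the tip. About 90 g, loose in the bore
- button_top (a point): Centre of the top of the lock button, an upright steel plunger 20 mm diameter on the housing, 75 mm behind the bore (-y). Its top is 14 mm above the housing's top and is pushed straight down 8 mm; it takes about 3 N and stays down
- lockbtn (a joint): Lock button travel in m: 0 up (arm locked), 0.008 fully down; the lock is free from 0.006
- grip (a point): Point to grasp on the upright black plastic grip at the end of the arm: grip 28 mm wide (x), 24 mm thick (y), its top 105 mm above the bench, this point 83 mm above the bench. It moves with the arm; the housing's mouth is 30 mm from its face when the arm is in
- pointer (a point): Tip of the steel pointer at the grip's foot, 50 mm towards +x and 0.5 mm towards +y of the grip's centre, 14.5 mm above the bench; moves with the arm
- mark (a point): Point of the small steel clip (12 x 10 x 18 mm) that stands at the outer edge of the scale and marks the wanted length; 14.5 mm above the bench. The pointer is to be level with it along y (it passes about 8 mm from it in x). The clip is fixed; its place along the scale changes
- boom (a joint): Extension of the arm in m: 0 fully in (start), 0.15 fully out. A return spring pulls it in with 5 N at 0 and 8 to 9 N at full length; let go, it slides back
- small_bin: Bystander: loose yellow open bin, 130 x 100 x 75 mm, origin under its centre
- tape_roll: Bystander: loose roll of clear tape lying flat, 90 mm diameter, 48 mm tall, origin under its centre
- carton: Bystander: loose small cardboard box 110 x 80 x 60 mm, origin under its centre
- pin: The whole pin; origin at the shaft's tip, z along the pin (up)
Things that resemble listed ones, but are neither listed nor needed, are in the scene too. There is more than one size of the pin; the job needs the smallest.

How it is judged:
By the outcome, as a careful person would: the job done as asked, in the order asked, and still so for the second after the job is handed in, while the arm keeps its last pose, push and grip.
It also fails if it takes over 54 s, if anything falls off the work surface, if the arm or the gripper's body presses on something with over 40 N, if the wrist force passes 120 N, or if a joint passes its speed limit or range.

## Working session

There is one attempt and no reset: what is moved stays moved. The work goes in short steps, Python scripts to look and compute and a tool call to move; the robot and the scene stay as the last step left them, time stands still between calls to the robot, and variables do not carry over. Pictures are saved under pics/ and viewed, at most 10 in all, crops included, and the job is handed in when it is done.

Besides the shell and the picture viewer there is one more tool, called after "Call:" by a JSON object that holds its "op" and its "data", one argument or row to a line. arm_command: Moves the arm, as the interface text tells. Its arguments: {"type":"object","properties":{"motion":{"type":"array"},"jaw":{"type":"number"},"newtons":{"type":"number"}},"required":["motion"]}

```bash
mkdir -p pics
cat > h.py <<'E'
import numpy as np,cv2
from workcell import env
def ray(cam,px,z=None,d=None):
    m=env.camera_model(cam);R=np.array(m["rotation"]);e=np.array(m["eye"])
    v=R@np.array([(px[0]-m["cx"])/m["fx"],(px[1]-m["cy"])/m["fy"],1.])
    return e+v*(d if d is not None else (z-e[2])/v[2])
def proj(cam,p):
    m=env.camera_model(cam);R=np.array(m["rotation"]);q=R.T@(np.array(p)-m["eye"])
    return np.array([m["fx"]*q[0]/q[2]+m["cx"],m["fy"]*q[1]/q[2]+m["cy"]])
E
python3 - <<'E'
from h import *
Z=dict(bore=46,notch=46,pin_head=70,button_top=60,grip=83,pointer=14.5,mark=14.5,gauge=0)
for c in("top","side"):
    im,d=env.grab_frame(c);cv2.imwrite(f"pics/{c}1.png",im);np.save(f"{c}_d.npy",d)
    m=env.camera_model(c);print(c,m["fx"],np.round(m["eye"]),np.round(m["rotation"],2).tolist())
    for n,z in Z.items():
        for r in env.pinpoint(c,n)[:4]:
            print(c,n,round(r["score"],2),np.round(r["location"],1),np.round(ray(c,r["location"],z=z),1))
print(env.state())
E
```

```text
top 584.2969296283055 [ 361.   -4. 1318.] [-170.57, 1.08, -89.65]Traceback (most recent call last):
  File "<stdin>", line 8, in <module>
  File "h.py", line 6, in ray
    return e+v*(d if d is not None else (z-e[2])/v[2])
                                                 ~^^^
IndexError: invalid index to scalar variable.
```

View pics/top1.png

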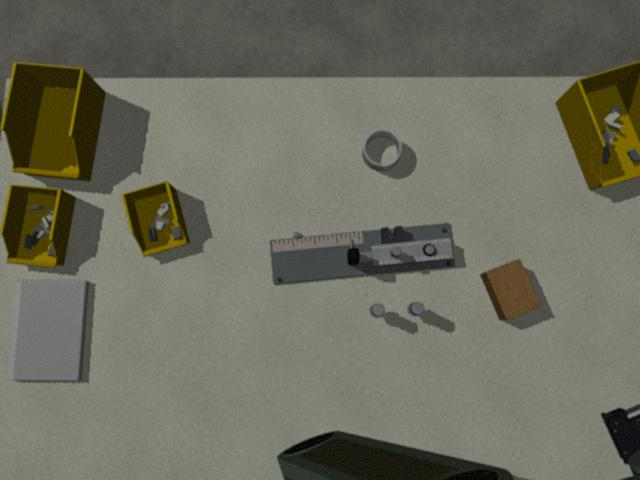

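The top view shows the gauge with its grip at (353,256), a pin in the housing at (397,253), the button at (430,250), the notch at (391,235) and the clip at (298,237). Two look-alike pins stand loose at (377,310) and (417,308). The camera rotation is given as rpy, so I'll fix the helper.

```bash
sed -i 's/R=np.array(m\["rotation"\])/R=Rotation.from_euler("xyz",m["rotation"],degrees=True).as_matrix()/; 1a from scipy.spatial.transform import Rotation' h.py
python3 - <<'E'
from h import *
Z=dict(bore=46,notch=46,pin_head=70,button_top=60,grip=83,pointer=14.5,mark=14.5,gauge=0)
for c in("top","side"):
    im,d=env.grab_frame(c);cv2.imwrite(f"pics/{c}1.png",im);np.save(f"{c}_d.npy",d)
    m=env.camera_model(c);print(c,m["fx"],np.round(m["eye"]),np.round(m["rotation"],2).tolist())
    for n,z in Z.items():
        for r in env.pinpoint(c,n)[:4]:
            print(c,n,round(r["score"],2),np.round(r["location"],1),np.round(ray(c,r["location"],z=z),1))
print(env.state())
E
```

```text
top 584.2969296283055 [ 361.   -4. 1318.] [-170.57, 1.08, -89.65]
top bore 0.75 [394.9 253.6] [ 518.4 -130.3   46. ]
top notch 0.75 [389.8 231.2] [ 568.  -119.8   46. ]
top notch 0.71 [399.  252.8] [ 520.2 -139.3   46. ]
top pin_head 0.63 [414.6 307.9] [ 400.2 -167.9   70. ]
top pin_head 0.47 [397.1 250. ] [ 523.2 -132.8   70. ]
top pin_head 0.46 [377.1 309.9] [395.5 -88.8  70. ]
top button_top 0.4 [429.6 249.4] [ 526.1 -204.    60. ]
top grip 0.54 [353.1 253.1] [514.6 -38.   83. ]
top pointer 0.9 [349.3 239.8] [553.2 -31.4  14.5]
top mark 0.59 [293.2 240.4] [551.4  95.2  14.5]
top gauge 0.6 [370.5 258.5] [512.7 -79.6   0. ]
side 623.0260264542403 [  186. -1039.  1059.] [-130.74, 0.94, -21.65]
side bore 0.88 [311.6 297. ] [ 509.1 -129.2   46. ]
side notch 0.78 [334.7 289. ] [ 566.3 -126.1   46. ]
side notch 0.71 [401.9 275. ] [ 727.1 -144.1   46. ]
side pin_head 0.77 [267.4 316.8] [ 394.4 -168.6   70. ]
side pin_head 0.73 [307.3 291.3] [ 498.9 -131.    70. ]
side pin_head 0.67 [271.6 180.9] [556.6 294.5  70. ]
side pin_head 0.63 [314.7 286.5] [ 519.3 -123.5   70. ]
side button_top 0.
[... 323 characters left out ...]
] [526.  -85.3   0. ]
{'time_s': 1.0, 'qpos': array([-6.95000877e+01,  1.83123205e+01,  8.96381138e+01,  6.23350261e-04,
        7.20440731e+01, -1.14774200e+00]), 'qvel': array([ 0.02213192, -0.06666736, -0.10282833, -0.04601448, -0.02248718,
       -0.02381831]), 'effort': array([ 1.48125833e-03, -4.12352765e+01, -2.32231253e+01,  7.29550445e-02,
        3.76830634e-02, -1.36848203e-05]), 'ee_pos': array([ 212.11098135, -534.47191134,  227.97772241]), 'ee_rot': array([ 1.79994497e+02, -4.82869883e-04,  2.16474622e+01]), 'force': array([-1.02753386,  0.59184477,  0.19613632]), 'torque': array([ 0.01190943,  0.04584399, -0.00488182]), 'gripper_force': 0.0, 'gripper_width': 91.23926168623453}
```

View pics/side1.png

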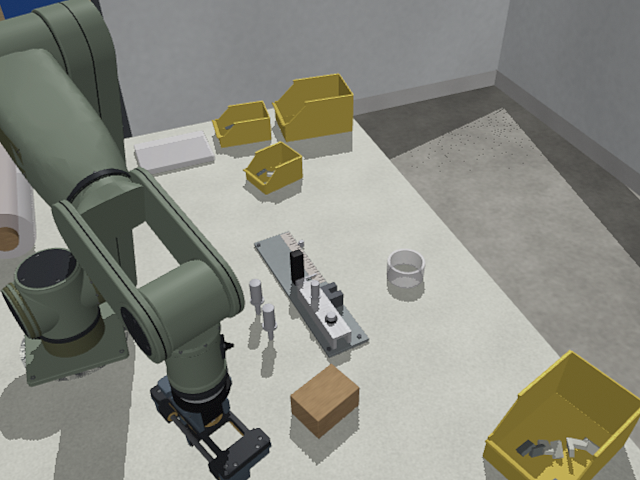

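Run:
```python
from h import *
from scipy.optimize import least_squares
L=dict(bore=(0,-50,46),notch=(46,-50,46),pin_head=(0,-50,70),button_top=(0,-125,60),grip=(0,42,83),pointer=(50,42.5,14.5))
obs=[("top","bore",394.9,253.6),("top","notch",389.8,231.2),("top","pin_head",397.1,250),("top","button_top",429.6,249.4),("top","grip",353.1,253.1),("top","pointer",349.3,239.8),
("side","bore",311.6,297),("side","notch",334.7,289),("side","pin_head",314.7,286.5),("side","button_top",332.5,312.9),("side","grip",295.6,256.5),("side","pointer",315.9,276.3)]
def W(p,l):
    c,s=np.cos(p[2]),np.sin(p[2]);l=np.array(l,float);return np.array([p[0]+c*l[0]-s*l[1],p[1]+s*l[0]+c*l[1],l[2]])
f=lambda p:np.concatenate([proj(c,W(p,L[n]))-[u,v] for c,n,u,v in obs])
r=least_squares(f,[520,-80,0.05],loss="soft_l1");p=r.x;print(p[:2],np.degrees(p[2]));print(np.round(f(p).reshape(-1,2),1).tolist())
np.save("pose.npy",p)
ims=[]
for c,(x0,y0) in(("top",(265,205)),("side",(240,220))):
    im=cv2.imread(f"pics/{c}1.png")
    w,h=(200,130);a=cv2.resize(im[y0:y0+h,x0:x0+w],None,fx=4,fy=4,interpolation=cv2.INTER_CUBIC)
    if c=="top":
        pts=[(-50,-200),(50,-200)]
        for n,l in L.items():
            q=(proj(c,W(p,l))-[x0,y0]+.5)*4;cv2.drawMarker(a,tuple(int(t) for t in q),(0,0,255),0,10,1)
        for l in [(-22,0,46),(-22,-175,46),(22,0,46),(22,-175,46)]:
            q=(proj(c,W(p,l))-[x0,y0]+.5)*4;cv2.drawMarker(a,tuple(int(t) for t in q),(0,255,0),0,10,1)
    cv2.imwrite(f"pics/{c}_crop.png",a)
# depth tops
d=np.load("top_d.npy")
for n,u,v in(("A",397,250),("B",417,308),("C",377,310),("btn",430,249),("grip",353,253),("housing",412,250)):
    v0=np.median(d[v-1:v+2,u-1:u+2]);print(n,np.round(ray("top",(u,v),d=v0),1))
```

```text
[512.67094366 -79.711398  ] 7.079830046281835
[[-0.5, -0.2], [1.8, 1.6], [-1.6, 2.0], [-0.1, -0.9], [0.0, 3.3], [0.0, -1.7], [4.1, -1.2], [-1.1, -0.5], [0.8, 1.8], [-0.3, 0.5], [0.7, 2.9], [0.0, -3.2]]
A [ 520.7 -130.6   89.2]
B [ 399.1 -169.    99.5]
C [394.5 -86.6  99.3]
btn [ 527.1 -205.    58.9]
grip [512.2 -37.2 104. ]
housing [ 526.9 -168.2   43. ]
```

View pics/top_crop.png

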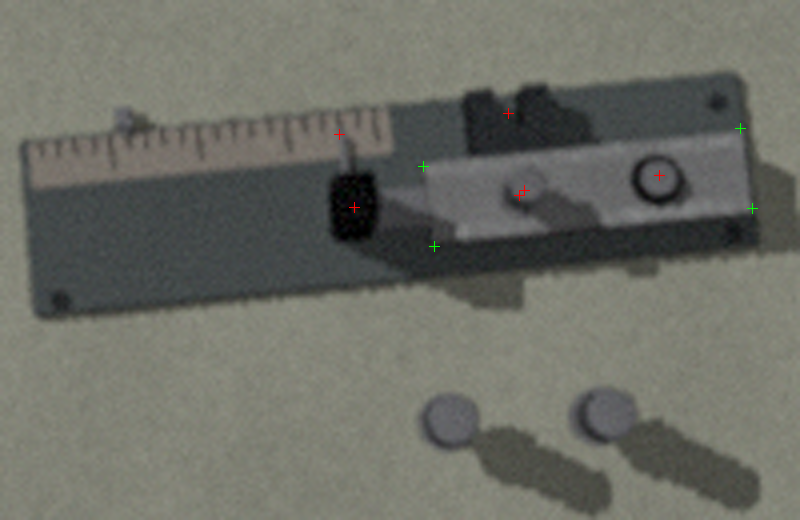

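View pics/side_crop.png

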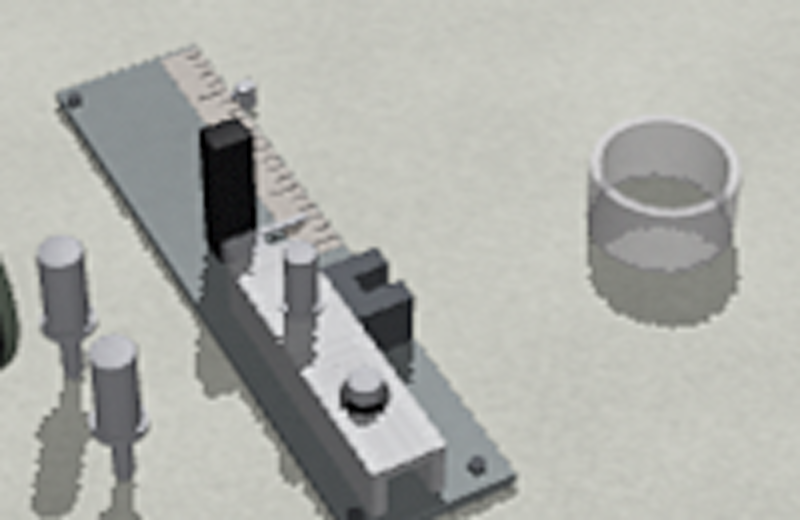

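Crops: the pin in the housing (top crop 525,190; side crop 300,250) is the smallest. The two loose ones, at (450,420) and (605,415) in the top crop, are taller (99 mm tops) and fatter. I'll refine the yaw from the plate and housing corners.

```bash
cat > fit.py <<'E'
from h import *
from scipy.optimize import least_squares
# local (y of plate relative to p[3]) ; crop px
O=[("top",(50,'+',10),22,142),("top",(-50,'+',10),38,318),("top",(50,'-',10),743,74),("top",(-50,'-',10),757,250),
("top",(22,-175,46),743,135),("top",(-22,-175,46),752,213),("top",(22,0,46),424,163),("top",(0,-125,60),658,176),
("side",(-50,'+',10),58,97),("side",(50,'+',10),195,46),("side",(50,'-',10),516,480),
("side",(22,-175,46),443,440),("side",(-22,-175,46),375,472),("side",(0,-125,60),365,380),("side",(0,-50,90),301,250)]
off=dict(top=(265,205),side=(240,220))
def W(p,l):
    y=l[1]
    if y in('+','-'): y=p[3]+(205 if y=='+' else -205)
    c,s=np.cos(p[2]),np.sin(p[2]);return np.array([p[0]+c*l[0]-s*y,p[1]+s*l[0]+c*y,l[2]])
def f(p):return np.concatenate([proj(c,W(p,l))-(np.array([u,v])/4-.5+off[c]) for c,l,u,v in O])
E
python3 - <<'E'
from fit import *
for sel in ("both","top","side"):
    keep=np.repeat([sel=="both" or o[0]==sel for o in O],2)
    r=least_squares(lambda p:f(p)[keep],[520,-80,0.05,10],loss="soft_l1");p=r.x;print(sel,p[:2],np.degrees(p[2]),p[3]);
    if sel=="both":print(np.round(f(p).reshape(-1,2),1).tolist());np.save("pose.npy",p)
p=np.load("pose.npy")
for n,l in dict(pin=(0,-50,70),notch=(46,-50,46),btn=(0,-125,60),grip=(0,42,83),pointer=(50,42.5,14.5)).items():print(n,W(p,l))
# clip from both views
for c,u,v in(("top",125,120),("side",246,92)):
    q=ray(c,np.array([u,v])/4-.5+off[c],z=20);d=q[:2]-p[:2];cc,s=np.cos(p[2]),np.sin(p[2]);print("clip",c,q,cc*d[0]+s*d[1],-s*d[0]+cc*d[1])
for c,u in(("top",(293.2,240.4)),("side",(296.4,242.1))):
    q=ray(c,u,z=14.5);d=q[:2]-p[:2];print("mark",c,cc*d[0]+s*d[1],-s*d[0]+cc*d[1])
d=np.load("top_d.npy")
def loc(q):
    e=q[:2]-p[:2];return np.round([cc*e[0]+s*e[1],-s*e[0]+cc*e[1],q[2]],1)
for v in range(231,241):print([loc(ray("top",(u,v),d=d[v,u])).tolist() for u in range(293,300)])
print([loc(ray("top",(u,v),d=d[v,u])).tolist() for u,v in((397,251),(396,251),(397,252),(354,252),(353,253),(430,249))])
E
```

```text
both [518.30807617 -78.5439688 ] 4.410422909597473 17.9170842906487
[[0.3, 0.8], [-1.3, 0.9], [0.7, 4.6], [2.0, 4.6], [-0.3, -0.4], [-0.4, -0.0], [-0.2, -1.6], [0.2, 0.1], [-1.0, -1.5], [0.6, -0.4], [-2.6, 0.8], [1.8, 0.4], [0.2, -0.3], [1.3, -1.3], [1.8, -0.8]]
top [519.52670122 -78.77258036] 4.401299639164798 19.018108999143887Traceback (most recent call last):
  File "<stdin>", line 4, in <module>
    return func(*args, **kwargs)
    result = trf(vector_fun.fun, vector_fun.jac, x0, f0, J0, lb, ub, ftol, xtol,
                 gtol, max_nfev, x_scale, loss_function, tr_solver,
                 tr_options.copy(), verbose, callback=callback_wrapped)
    return trf_no_bounds(
        fun, jac, x0, f0, J0, ftol, xtol, gtol, max_nfev, x_scale,
        loss_function, tr_solver, tr_options, verbose, callback=callback)
    f_new = fun(x_new)
    self._update_fun()
    ~~~~~~~~~~~~~~~~^^
    self.f = self.fun_wrapped(xp_copy(self.x))
             ~~~~~~~~~~~~~~~~^^^^^^^^^^^^^^^^^
    return np.atleast_1d(self.fun(x))
                         ~~~~~~~~^^^
    return self.f(x, *self.args, **self.kwargs)
           ~~~~~~^^^^^^^^^^^^^^^^^^^^^^^^^^^^^^
  File "<stdin>", line 4, in <lambda>
  File "fit.py", line 13, in f
    def f(p):return np.concatenate([proj(c,W(p,l))-(np.array([u,v])/4-.5+off[c]) for c,l,u,v in O])
                                    ~~~~^^^^^^^^^^
  File "h.py", line 9, in proj
    m=env.camera_model(cam);R=Rotation.from_euler("xyz",m["rotation"],degrees=True).as_matrix();q=R.T@(np.array(p)-m["eye"])
ValueError: time passes only in moves, steps and waits
```

```bash
python3 - <<'E'
import json,numpy as np
from workcell import env
json.dump({c:{k:np.array(v).tolist() for k,v in env.camera_model(c).items()} for c in("top","side")},open("cam.json","w"))
E
sed -i 's/m=env.camera_model(cam)/m=CAM[cam]/; 3a import json;CAM=json.load(open("cam.json"))' h.py
sed -i "s/y=p\[3\]+(205 if y=='+' else -205)/y=p[3]+(205 if y=='+' else -205);l=(l[0]+p[4],0,l[2])/" fit.py
cat > run.py <<'E'
from fit import *
for sel in ("both","top","side"):
    keep=np.repeat([sel=="both" or o[0]==sel for o in O],2)
    r=least_squares(lambda p:f(p)[keep],[520,-80,0.05,10,5],loss="soft_l1");p=r.x;print(sel,p[:2],np.degrees(p[2]),p[3:]);
    if sel=="both":print(np.round(f(p).reshape(-1,2),1).tolist());np.save("pose.npy",p)
p=np.load("pose.npy");cc,s=np.cos(p[2]),np.sin(p[2])
def loc(q):
    e=q[:2]-p[:2];return np.round([cc*e[0]+s*e[1],-s*e[0]+cc*e[1],q[2]],1)
for n,l in dict(pin=(0,-50,70),notch=(46,-50,46),btn=(0,-125,60),grip=(0,42,83),pointer=(50,42.5,14.5)).items():print(n,np.round(W(p,l),1))
for c,u,v in(("top",125,120),("side",246,92)):print("clip",c,loc(ray(c,np.array([u,v])/4-.5+off[c],z=20)))
for c,u in(("top",(293.2,240.4)),("side",(296.4,242.1))):print("mark",c,loc(ray(c,u,z=14.5)))
d=np.load("top_d.npy")
for v in range(231,241):print([loc(ray("top",(u,v),d=d[v,u])).tolist() for u in range(293,300)])
print([loc(ray("top",(u,v),d=d[v,u])).tolist() for u,v in((397,251),(396,251),(397,252),(354,252),(353,253),(430,249))])
E
python3 run.py
```

```text
both [513.78895083 -78.97278048] 5.570286009148928 [17.0695692  10.14684379]
[[0.1, 0.3], [-0.5, 0.3], [0.1, 0.5], [2.3, 0.4], [-0.4, 0.0], [-0.1, 0.4], [-0.1, 0.4], [0.3, 1.0], [-0.3, -1.3], [0.9, -0.5], [1.1, -0.9], [1.3, 0.5], [-0.1, 0.1], [0.5, -1.0], [0.3, -0.3]]
top [514.76519085 -79.16935246] 5.587742420559255 [17.87196919 10.1453116 ]
side [512.90701933 -78.91085421] 5.475069413096664 [15.24006043  8.2785051 ]
pin [ 518.6 -128.7   70. ]
notch [ 564.4 -124.3   46. ]
btn [ 525.9 -203.4   60. ]
grip [509.7 -37.2  83. ]
pointer [559.4 -31.8  14.5]
clip top [ 66.3 162.5  20. ]
clip side [ 62.  154.4  20. ]
mark top [ 54.3 169.7  14.5]
mark side [ 54.9 167.   14.5]
[[78.4, 169.3, -0.9], [77.9, 166.9, 1.1], [77.7, 164.6, 0.9], [78.0, 162.5, -2.4], [77.2, 160.1, 0.9], [77.6, 158.0, -2.6], [77.7, 155.8, -4.5]]
[[72.5, 168.2, 20.4], [73.0, 166.2, 16.4], [72.0, 163.6, 21.4], [71.5, 161.3, 22.6], [72.7, 159.5, 14.3], [76.0, 158.4, -6.8], [74.3, 155.6, 2.4]]
[[71.0, 168.6, 15.9], [70.5, 166.3, 17.7], [70.2, 164.0, 18.2], [70.2, 161.8, 17.0], [69.5, 159.4, 20.1], [72.4, 158.2, 1.0], [72.0,
[... 462 characters left out ...]
 170.5, -2.2], [62.2, 167.3, 12.7], [61.3, 164.8, 17.2], [61.8, 162.8, 12.5], [62.1, 160.8, 9.3], [64.0, 159.2, -4.4], [63.7, 156.9, -3.4]]
[[61.4, 170.3, 4.8], [60.0, 167.6, 12.0], [59.5, 165.2, 13.8], [59.1, 162.9, 15.1], [59.8, 161.0, 9.2], [59.8, 158.8, 7.8], [58.9, 156.3, 12.5]]
[[58.4, 170.2, 9.0], [57.2, 167.5, 15.4], [57.5, 165.5, 12.2], [57.3, 163.2, 12.3], [57.0, 161.0, 12.5], [56.9, 158.7, 11.7], [57.3, 156.7, 7.7]]
[[55.6, 170.2, 12.6], [55.5, 168.0, 11.7], [55.5, 165.8, 10.7], [55.2, 163.5, 11.2], [55.2, 161.3, 9.4], [55.4, 159.2, 7.1], [53.9, 156.5, 15.5]]
[[-0.3, -51.7, 90.3], [0.0, -49.7, 89.1], [-2.2, -51.6, 88.6], [4.4, 39.4, 103.5], [2.4, 41.8, 104.0], [1.0, -126.7, 58.9]]
```

Call:
{"op": "arm_command", "data": {
  "motion": [
    {"offset":[0,0,0],"spin":0.14},
    {"offset":[0,0,0],"spin":0.14},
    {"offset":[0.038,-0.041,0],"spin":0},
    {"offset":[0.038,-0.041,0],"spin":0},
    {"offset":[0.038,-0.041,0],"spin":0}
  ],
  "jaw": 0.06
}}

```text
time_s: 1.62
ee_pos: [314.3, -399.7, 228.0]
ee_rot: [180.0, -0.0, 5.6]
force: [1.3, -0.4, -0.5]
gripper_width: 60.4
gripper_force: 0.0
```

Call:
{"op": "arm_command", "data": {
  "motion": [
    {"offset":[0.038,-0.041,0.005],"spin":0},
    {"offset":[0.038,-0.041,0.005],"spin":0},
    {"offset":[0.038,-0.041,0.005],"spin":0},
    {"offset":[0.038,-0.041,0.005],"spin":0},
    {"offset":[0.038,-0.041,0.005],"spin":0}
  ]
}}

```text
time_s: 2.25
ee_pos: [483.7, -176.8, 203.1]
ee_rot: [180.0, -0.0, 5.6]
force: [0.6, -0.0, -0.6]
gripper_width: 59.9
gripper_force: 0.0
```

```bash
cat > to.py <<'E'
import sys
from fit import *
p=np.load("pose.npy");s=env.state();R=Rotation.from_euler("xyz",s["ee_rot"],degrees=True).as_matrix()
def rel(l): return np.round(R.T@(W(p,l)-s["ee_pos"]),1)
if __name__=="__main__":
    print(np.round(s["ee_pos"],1),np.round(s["ee_rot"],2),"yaw err",round(s["ee_rot"][2]-np.degrees(p[2]),2),"f",np.round(s["force"],1),s["gripper_width"],s["time_s"])
    print("d tool mm",rel(tuple(map(float,sys.argv[1:4]))))
E
python3 to.py 0 -50 120
```

```text
[ 483.7 -176.8  203.1] [ 1.7997e+02 -4.0000e-02  5.6100e+00] yaw err 0.04 f [ 0.6 -0.  -0.6] 59.881309576584776 2.25
d tool mm [ 39.4 -44.5  83.1]
```

Call:
{"op": "arm_command", "data": {
  "motion": [
    {"offset":[0.02,-0.022,0.033],"spin":0},
    {"offset":[0.0194,-0.0225,0.03],"spin":0},
    {"offset":[0,0,0.03],"spin":0},
    {"offset":[0,0,0.03],"spin":0},
    {"offset":[0,0,0.01],"spin":0}
  ]
}}

```text
time_s: 2.88
ee_pos: [516.5, -129.8, 68.4]
ee_rot: [-179.9, 0.2, 5.6]
force: [-0.1, -0.3, 0.3]
gripper_width: 60.3
gripper_force: 0.0
```

Call:
{"op": "arm_command", "data": {
  "motion": [
    {"offset":[0,0,0],"spin":0},
    {"offset":[0,0,0],"spin":0},
    {"offset":[0,0,0],"spin":0},
    {"offset":[0,0,0],"spin":0}
  ],
  "jaw": 0.01,
  "newtons": 15
}}

```text
time_s: 3.38
ee_pos: [517.9, -130.3, 70.7]
ee_rot: [180.0, -0.1, 5.6]
force: [-0.0, 2.6, 1.8]
gripper_width: 22.9
gripper_force: 0.9
```

```bash
python3 to.py 0 -50 70
python3 - <<'E'
from h import *
o=[]
for c,(x0,y0) in(("top",(350,205)),("side",(260,240))):
    im,d=env.grab_frame(c);o.append(cv2.resize(im[y0:y0+90,x0:x0+100],None,fx=4,fy=4,interpolation=cv2.INTER_CUBIC))
cv2.imwrite("pics/g1.png",np.hstack(o))
E
```

```text
[ 517.9 -130.3   70.7] [ 1.7997e+02 -8.0000e-02  5.5900e+00] yaw err 0.02 f [-0.   2.6  1.8] 22.926101426222523 3.375
d tool mm [ 0.9 -1.5  0.7]
```

View pics/g1.png

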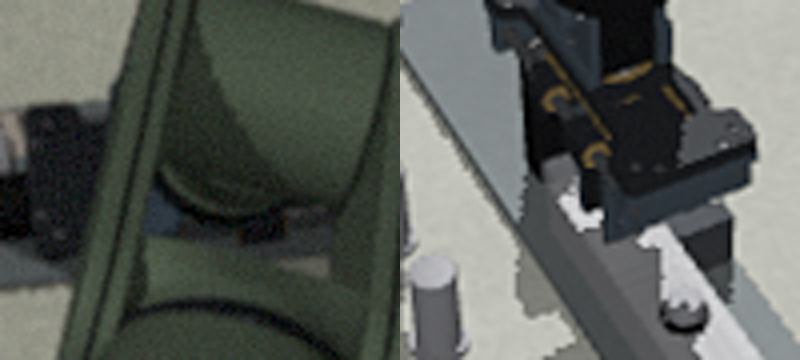

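The side view shows the gripper straddling the pin on the housing at about crop (620,200), and the top view is hidden by the arm. The jaws are just touching, so I'll let them finish closing.

Call:
{"op": "arm_command", "data": {
  "motion": [
    {"offset":[0,0,0],"spin":0},
    {"offset":[0,0,0],"spin":0},
    {"offset":[0,0,0],"spin":0}
  ],
  "jaw": 0.01,
  "newtons": 20
}}

```text
time_s: 3.85
ee_pos: [517.8, -130.2, 70.5]
ee_rot: [180.0, -0.0, 5.6]
force: [-0.3, 1.7, 5.9]
gripper_width: 19.7
gripper_force: 20.0
```

Call:
{"op": "arm_command", "data": {
  "motion": [
    {"offset":[0,0,-0.008],"spin":0},
    {"offset":[0,0,-0.012],"spin":0},
    {"offset":[0,0,-0.015],"spin":0},
    {"offset":[0,0,-0.015],"spin":0},
    {"offset":[0,0,0],"spin":0}
  ]
}}

```text
time_s: 4.47
ee_pos: [518.5, -130.6, 121.7]
ee_rot: [179.9, -0.2, 5.6]
force: [1.0, 0.6, -0.8]
gripper_width: 19.6
gripper_force: 20.0
```

Call:
{"op": "arm_command", "data": {
  "motion": [
    {"offset":[0.012,0,0],"spin":0},
    {"offset":[0.012,0,0],"spin":0},
    {"offset":[0.012,0,0],"spin":0},
    {"offset":[0.011,0,0],"spin":0},
    {"offset":[0,0,0],"spin":0}
  ]
}}

```text
time_s: 5.1
ee_pos: [565.2, -125.5, 119.6]
ee_rot: [180.0, -0.0, 5.6]
force: [-0.2, -0.7, -1.1]
gripper_width: 19.8
gripper_force: 20.0
```

```bash
python3 to.py 46 -50 120
python3 - <<'E'
from h import *
im,d=env.grab_frame("side");cv2.imwrite("pics/g2.png",cv2.resize(im[225:345,255:415],None,fx=5,fy=5,interpolation=cv2.INTER_CUBIC))
for n in("pin_head","notch","pin"):
  print(n,[(round(r["score"],2),np.round(r["location"],1).tolist()) for r in env.pinpoint("side",n)[:5]])
E
```

```text
[ 565.2 -125.5  119.6] [179.99  -0.     5.63] yaw err 0.06 f [-0.2 -0.7 -1.1] 19.77515249692773 5.1
d tool mm [-0.6 -1.3 -0.4]
pin_head [(0.8, [255.4, 290.8]), (0.62, [335.0, 264.3]), (0.57, [269.9, 316.7])]
notch [(0.93, [335.4, 288.5])]
pin [(0.76, [273.1, 340.0]), (0.66, [258.2, 309.4]), (0.64, [333.9, 261.7]), (0.41, [334.4, 283.8])]
```

View pics/g2.png

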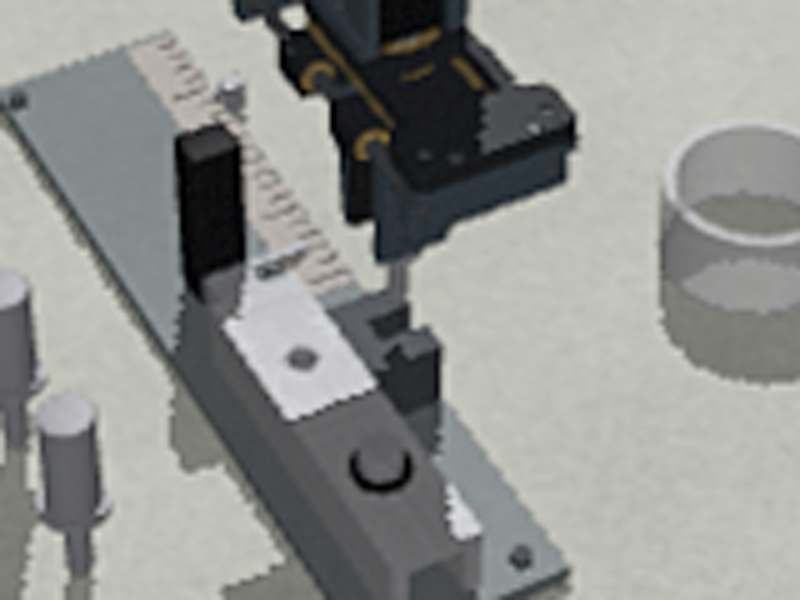

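The pin is out of the bore, its shaft tip at crop (400,298) is just above the notch block, and the empty bore mouth shows at (303,357). I'll check the tip against the bore metrically.

Run:
```python
from to import *
cc,sn=np.cos(p[2]),np.sin(p[2])
def loc(q):
    e=q[:2]-p[:2];return np.round([cc*e[0]+sn*e[1],-sn*e[0]+cc*e[1],q[2]],1)
g=lambda u,v:np.array([255+u/5-.5,225+v/5-.5])
print("bore",loc(ray("side",g(303,358),z=46)),"tip",loc(ray("side",g(400,299),z=63)),"shaft",loc(ray("side",g(400,275),z=80)),"tcp",loc(s["ee_pos"]))
print("slot near wall inner corner",loc(ray("side",g(388,345),z=46)), "far wall inner edge",loc(ray("side",g(411,315),z=46)),"near wall outer",loc(ray("side",g(440,345),z=46)),loc(ray("side",g(412,330),z=46)))
```

```text
bore [ -1.4 -50.8  46. ] tip [ 46.4 -53.4  63. ] shaft [ 45.5 -55.1  80. ] tcp [ 45.2 -51.3 119.8]
slot near wall inner corner [ 35.9 -61.6  46. ] far wall inner edge [ 53.9 -49.9  46. ] near wall outer [ 56.5 -72.6  46. ] [ 49.8 -58.4  46. ]
```

Call:
{"op": "arm_command", "data": {
  "motion": [
    {"offset":[0,-0.0008,0.012],"spin":0},
    {"offset":[0,0,0.007],"spin":0},
    {"offset":[0,0,0.006],"spin":0},
    {"offset":[0,0,0.006],"spin":0},
    {"offset":[0,0,0],"spin":0}
  ]
}}

```text
time_s: 5.92
ee_pos: [563.9, -124.8, 88.4]
ee_rot: [-180.0, 0.1, 5.6]
force: [0.3, -0.4, -1.1]
gripper_width: 19.5
gripper_force: 20.0
```

Tip is about 14 mm inside the slot with no contact force, so I'll continue down.

Call:
{"op": "arm_command", "data": {
  "motion": [
    {"offset":[0,0,0.007],"spin":0},
    {"offset":[0,0,0.005],"spin":0},
    {"offset":[0,0,0.003],"spin":0},
    {"offset":[0,0,0.002],"spin":0},
    {"offset":[0,0,0],"spin":0}
  ]
}}

```text
time_s: 6.55
ee_pos: [564.2, -124.8, 71.9]
ee_rot: [180.0, 0.0, 5.6]
force: [0.8, 0.4, -1.7]
gripper_width: 19.6
gripper_force: 20.0
```

Call:
{"op": "arm_command", "data": {
  "motion": [
    {"offset":[0,0,0.001],"spin":0},
    {"offset":[0,0,0.0008],"spin":0},
    {"offset":[0,0,0],"spin":0}
  ]
}}

```text
time_s: 6.92
ee_pos: [564.3, -124.9, 70.6]
ee_rot: [180.0, -0.0, 5.6]
force: [-1.4, 0.3, 2.3]
gripper_width: 19.6
gripper_force: 20.0
```

Call:
{"op": "arm_command", "data": {
  "motion": [
    {"offset":[0,0,0],"spin":0},
    {"offset":[0,0,0],"spin":0},
    {"offset":[0,0,0],"spin":0},
    {"offset":[0,0,0],"spin":0}
  ],
  "jaw": 0.045
}}

```text
time_s: 7.42
ee_pos: [564.2, -124.8, 70.1]
ee_rot: [180.0, -0.0, 5.6]
force: [-0.4, -0.7, -0.2]
gripper_width: 44.9
gripper_force: 0.0
```

Call:
{"op": "arm_command", "data": {
  "motion": [
    {"offset":[0,0,-0.01],"spin":0},
    {"offset":[0,0,-0.02],"spin":0},
    {"offset":[0,0,-0.025],"spin":0},
    {"offset":[0,0,-0.01],"spin":0},
    {"offset":[0,0,0],"spin":0}
  ]
}}

```text
time_s: 8.05
ee_pos: [564.5, -124.9, 135.9]
ee_rot: [180.0, -0.1, 5.6]
force: [0.6, -0.4, -0.1]
gripper_width: 45.1
gripper_force: 0.0
```

```bash
python3 to.py 0 -125 90
python3 - <<'E'
from h import *
im,d=env.grab_frame("side");cv2.imwrite("pics/g3.png",cv2.resize(im[225:345,255:415],None,fx=5,fy=5,interpolation=cv2.INTER_CUBIC))
E
```

```text
[ 564.5 -124.9  135.9] [ 1.7996e+02 -9.0000e-02  5.6100e+00] yaw err 0.04 f [ 0.6 -0.4 -0.1] 45.135844860005164 8.05
d tool mm [-46.2  74.3  45.9]
```

View pics/g3.png

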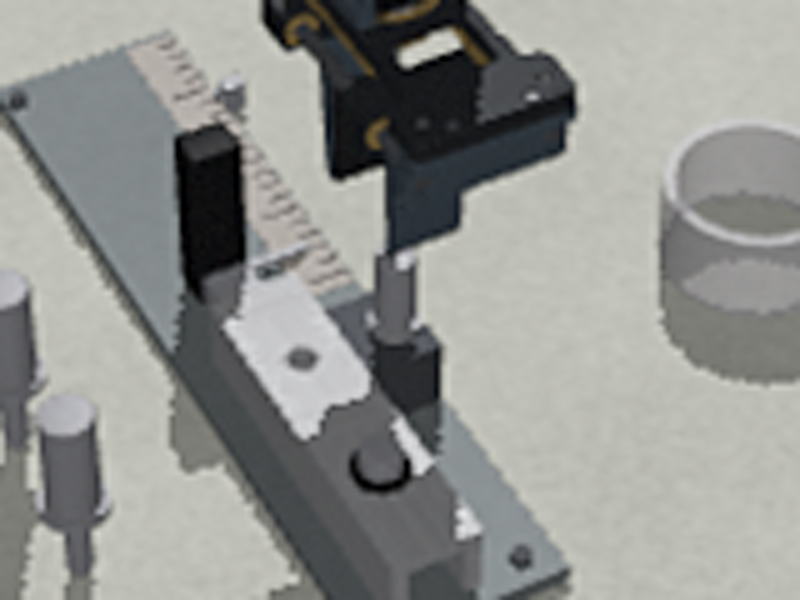

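The pin hangs upright by its collar in the notch (crop 395,300) and the bore is empty at (303,357). Next is the button.

Call:
{"op": "arm_command", "data": {
  "motion": [
    {"offset":[-0.022,0.037,0],"spin":0},
    {"offset":[-0.024,0.037,0],"spin":0},
    {"offset":[0,0,0.02],"spin":0},
    {"offset":[0,0,0.02],"spin":0},
    {"offset":[0,0,0],"spin":0}
  ],
  "jaw": 0,
  "newtons": 20
}}

```text
time_s: 8.72
ee_pos: [523.8, -202.4, 92.8]
ee_rot: [-179.9, 0.3, 5.6]
force: [-0.8, 0.1, 0.1]
gripper_width: 0.3
gripper_force: 0.0
```

Call:
{"op": "arm_command", "data": {
  "motion": [
    {"offset":[0,0,0.012],"spin":0},
    {"offset":[0,0,0.006],"spin":0},
    {"offset":[0,0,0.005],"spin":0},
    {"offset":[0,0,0.004],"spin":0},
    {"offset":[0,0,0],"spin":0}
  ]
}}

```text
time_s: 9.35
ee_pos: [525.7, -203.0, 68.0]
ee_rot: [180.0, -0.0, 5.6]
force: [-0.9, 0.0, 0.9]
gripper_width: 0.7
gripper_force: 0.0
```

Call:
{"op": "arm_command", "data": {
  "motion": [
    {"offset":[0,0,0.002],"spin":0},
    {"offset":[0,0,0.001],"spin":0},
    {"offset":[0,0,0],"spin":0}
  ]
}}

```text
time_s: 9.72
ee_pos: [525.9, -203.1, 66.2]
ee_rot: [180.0, -0.1, 5.6]
force: [-2.0, 1.3, 7.2]
gripper_width: 0.4
gripper_force: 3.5
```

Call:
{"op": "arm_command", "data": {
  "motion": [
    {"offset":[0,0,0.001],"spin":0},
    {"offset":[0,0,0.001],"spin":0},
    {"offset":[0,0,0],"spin":0}
  ]
}}

```text
time_s: 10.1
ee_pos: [526.0, -203.1, 66.0]
ee_rot: [179.9, -0.1, 5.6]
force: [-5.1, 1.6, 18.9]
gripper_width: 0.2
gripper_force: 9.2
```

Button bottomed out: the tips stopped at z = 52 mm and the force rose to 19 N. Next I'll lift, go over to the grip and open.

Call:
{"op": "arm_command", "data": {
  "motion": [
    {"offset":[0,0,-0.015],"spin":0},
    {"offset":[0,0,-0.035],"spin":0},
    {"offset":[0,0,-0.03],"spin":0},
    {"offset":[0,-0.05,0],"spin":0},
    {"offset":[0,-0.05,0],"spin":0}
  ],
  "jaw": 0.06
}}

```text
time_s: 10.72
ee_pos: [516.1, -102.8, 143.7]
ee_rot: [180.0, -0.1, 5.5]
force: [0.9, 0.1, -0.8]
gripper_width: 47.2
gripper_force: 0.0
```

Call:
{"op": "arm_command", "data": {
  "motion": [
    {"offset":[0,-0.045,0],"spin":0},
    {"offset":[0,-0.022,0],"spin":0},
    {"offset":[0,0,0],"spin":0}
  ]
}}

```text
time_s: 11.1
ee_pos: [509.3, -35.7, 143.4]
ee_rot: [180.0, -0.0, 5.8]
force: [-0.3, -0.1, 0.3]
gripper_width: 60.2
gripper_force: 0.0
```

```bash
python3 to.py 0 42 78
```

```text
[509.3 -35.7 143.4] [ 1.7998e+02 -2.0000e-02  5.7600e+00] yaw err 0.19 f [-0.3 -0.1  0.3] 60.20330325900893 11.1
d tool mm [ 0.2  1.5 65.4]
```

Call:
{"op": "arm_command", "data": {
  "motion": [
    {"offset":[0,0.001,0.025],"spin":0},
    {"offset":[0,0,0.025],"spin":0},
    {"offset":[0,0,0.01],"spin":0},
    {"offset":[0,0,0.005],"spin":0},
    {"offset":[0,0,0],"spin":0}
  ]
}}

```text
time_s: 11.72
ee_pos: [509.8, -38.1, 78.4]
ee_rot: [180.0, -0.0, 5.6]
force: [-0.2, -0.4, 0.0]
gripper_width: 60.1
gripper_force: 0.0
```

Call:
{"op": "arm_command", "data": {
  "motion": [
    {"offset":[0,0,0],"spin":0},
    {"offset":[0,0,0],"spin":0},
    {"offset":[0,0,0],"spin":0},
    {"offset":[0,0,0],"spin":0},
    {"offset":[0,0,0],"spin":0}
  ],
  "jaw": 0.01,
  "newtons": 40
}}

```text
time_s: 12.35
ee_pos: [509.5, -37.1, 78.3]
ee_rot: [-180.0, -0.0, 5.6]
force: [-0.0, 4.0, 1.9]
gripper_width: 23.8
gripper_force: 40.0
```

```bash
python3 to.py 0 42 78
python3 - <<'E'
from h import *
im,d=env.grab_frame("side");cv2.imwrite("pics/g4.png",cv2.resize(im[225:345,255:415],None,fx=5,fy=5,interpolation=cv2.INTER_CUBIC))
E
```

```text
[509.5 -37.1  78.3] [-1.7995e+02 -1.0000e-02  5.6300e+00] yaw err 0.06 f [-0.   4.   1.9] 23.77322346523227 12.35
d tool mm [0.2 0.1 0.3]
```

View pics/g4.png

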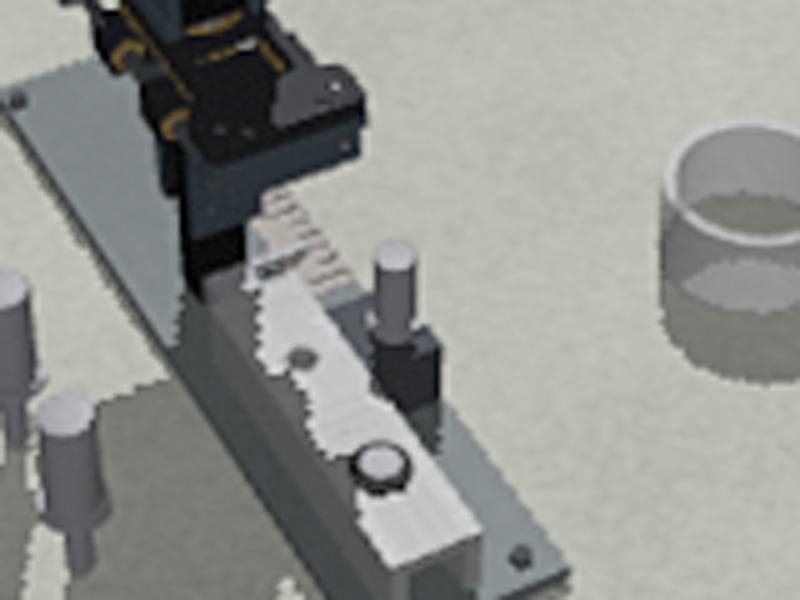

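The button is down, the pin is parked, and the grip is held (width 23.8 mm). Now I'll pull.

Call:
{"op": "arm_command", "data": {
  "motion": [
    {"offset":[0,-0.006,0],"spin":0},
    {"offset":[0,-0.012,0],"spin":0},
    {"offset":[0,-0.014,0],"spin":0},
    {"offset":[0,-0.014,0],"spin":0},
    {"offset":[0,-0.014,0],"spin":0}
  ]
}}

```text
time_s: 13.02
ee_pos: [503.6, 20.6, 78.3]
ee_rot: [179.8, 0.0, 5.6]
force: [-0.2, -7.6, 1.8]
gripper_width: 23.8
gripper_force: 40.0
```

Call:
{"op": "arm_command", "data": {
  "motion": [
    {"offset":[0,-0.014,0],"spin":0},
    {"offset":[0,-0.014,0],"spin":0},
    {"offset":[0,-0.012,0],"spin":0},
    {"offset":[0,-0.008,0],"spin":0},
    {"offset":[0,0,0],"spin":0}
  ]
}}

```text
time_s: 13.65
ee_pos: [498.7, 68.6, 78.3]
ee_rot: [179.8, 0.0, 5.7]
force: [-0.6, -8.0, 2.7]
gripper_width: 23.9
gripper_force: 40.0
```

```bash
python3 to.py 0 163.5 78
python3 - <<'E'
from h import *
o=[]
for c,(x0,y0) in(("top",(270,220)),("side",(265,215))):
    im,d=env.grab_frame(c);cv2.imwrite(f"pics/{c}5.png",im);np.save(f"{c}_d5.npy",d);o.append(cv2.resize(im[y0:y0+60,x0:x0+50],None,fx=8,fy=8,interpolation=cv2.INTER_CUBIC))
    for n in("pointer","mark"):print(c,n,[(round(r["score"],2),np.round(r["location"],1).tolist()) for r in env.pinpoint(c,n)[:2]])
cv2.imwrite("pics/g5.png",np.hstack(o))
E
```

```text
[498.7  68.6  78.3] [1.7985e+02 2.0000e-02 5.6700e+00] yaw err 0.1 f [-0.6 -8.   2.7] 23.860718087881732 13.65
d tool mm [  0.7 -15.2   0.2]
top pointer [(0.51, [391.1, 232.0])]
top mark [(0.32, [506.1, 290.5])]
side pointer [(0.82, [295.1, 251.0])]
side mark [(0.5, [298.9, 244.1])]
```

View pics/g5.png

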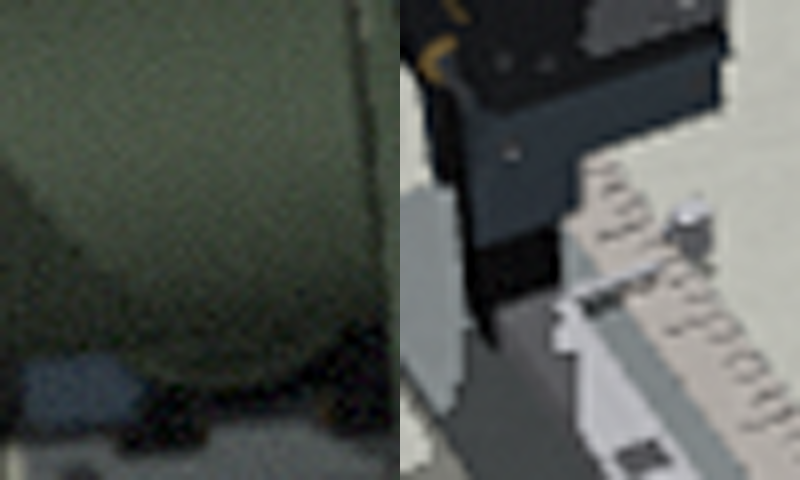

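In the side view, the pointer tip is at crop (658,268) and the clip at (690,235), so the arm is about 15 mm short. The top view is blocked, so I'll work out the clip's y numerically from the unobstructed first top frame and from the side frame.

Run:
```python
from fit import *
p=np.load("pose.npy");cc,sn=np.cos(p[2]),np.sin(p[2])
def loc(q):
    e=q[:2]-p[:2];return np.round([cc*e[0]+sn*e[1],-sn*e[0]+cc*e[1],q[2]],1)
g=cv2.cvtColor(cv2.imread("pics/top1.png"),6);s5=cv2.cvtColor(cv2.imread("pics/side5.png"),6)
np.set_printoptions(linewidth=200)
print("clip top rows228-242 cols289-303");print(g[228:243,289:304])
print("pointer rows236-249 cols346-359");print(g[236:249,346:360])
print("side rows237-254 cols292-308");print(s5[237:255,292:309])
# depth in side: local coords of pixels higher than 12
d=np.load("side_d5.npy")
for v in range(239,252):
    print(v,[loc(ray("side",(u,v),d=d[v,u])).tolist() for u in range(297,306)])
for y in(158,164,170): print(y,[np.round(proj(c,W(p,(x,y,z))),1).tolist() for c in("top","side") for x,z in((58,14.5),(58,18),(70,18))])
```

```text
clip top rows228-242 cols289-303
[[131 130 130 129 129 137 133 132 132 130 131 133 129 133 131]
 [135 131 131 134 134 133 136 130 133 133 134 133 130 134 128]
 [127 128 132 134 137 135 134 136 137 132 133 130 133 130 132]
 [129 131 130 129 128 126 123 120 118 132 133 130 128 133 128]
 [132 128 124 134 118 109 105 102 100 114 127 129 127 129 131]
 [123 134 130 133 119 102  98  95  79  95 103 104 112 126 135]
 [131 130 133 134 116 106 102  96  83  79  81  84  93 121 132]
 [131 129 133 132 118 105  94  99  98  76  73  75  79 102 113]
 [131 132 130 131 109  89  82  84  81  67  69  67  65  75  80]
 [130 120 122 111  96  84  76  77  63  56  65  64  68  78  91]
 [108 106 101  91  94  98  91  82  62  70  87  88  81  98 109]
 [ 98 104 103  81 100 115 101  84  77  94 107 112  92 106 112]
 [100 111 106  80 106 117 116  93  80 109 118 113  87 106 118]
 [ 98 115 111  83 104 117 113 102  90 103 117 114  85 105 117]
 [102 116 114  89  94 112 116 113 103 110 117 112 106 109 113]]
pointer rows236-249 cols346-359
[[101 117 118  94  91 113 117 109  92 110 119 112  87  99]
 [107 116 112 101  92 108 115 
[... 4061 characters left out ...]
2.0, 153.8, -5.9]]
250 [[47.3, 148.5, 5.4], [49.1, 146.3, 6.4], [50.5, 143.2, 8.3], [53.3, 143.4, 7.0], [54.3, 139.3, 9.8], [56.0, 137.0, 10.9], [58.9, 137.4, 9.4], [65.7, 146.2, -0.6], [69.2, 147.9, -3.4]]
251 [[43.1, 139.1, 11.3], [45.2, 137.7, 11.6], [50.5, 143.5, 4.7], [49.4, 134.8, 12.1], [54.3, 139.6, 6.2], [56.5, 138.4, 6.1], [55.7, 130.5, 12.8], [64.7, 144.4, -2.1], [69.1, 147.8, -6.7]]
158 [[298.2, 238.3], [298.1, 238.1], [297.7, 232.9], [299.0, 243.8], [299.0, 242.8], [303.2, 241.3]]
164 [[295.6, 238.6], [295.5, 238.3], [295.0, 233.1], [298.0, 242.4], [297.9, 241.4], [302.2, 239.9]]
170 [[292.9, 238.8], [292.8, 238.6], [292.4, 233.4], [297.0, 241.0], [296.9, 240.0], [301.2, 238.5]]
```

Call:
{"op": "arm_command", "data": {
  "motion": [
    {"offset":[0,-0.006,0],"spin":0},
    {"offset":[0,-0.005,0],"spin":0},
    {"offset":[0,-0.003,0],"spin":0},
    {"offset":[0,0,0],"spin":0}
  ]
}}

```text
time_s: 14.45
ee_pos: [497.4, 82.1, 78.3]
ee_rot: [179.8, 0.0, 5.7]
force: [-0.5, -8.4, 3.6]
gripper_width: 24.1
gripper_force: 40.0
```

Run:
```python
from to import *
import runpy
ims=[];pt=[];mk=[]
for i in range(10):
    im,_=env.grab_frame("side");ims.append(im.astype(float))
    if i<8:
        for n,l in(("pointer",pt),("mark",mk)):
            r=env.pinpoint("side",n)
            if r:l.append(r[0]["location"])
a=np.mean(ims,0);np.save("side6.npy",a)
print("pt",np.round(pt,1).tolist());print("mk",np.round(mk,1).tolist())
cc,sn=np.cos(p[2]),np.sin(p[2]);s=env.state();e=s["ee_pos"][:2]-p[:2];print("tcp loc",cc*e[0]+sn*e[1],-sn*e[0]+cc*e[1],s["time_s"],s["force"])
x0,y0=280,232;k=20
c=cv2.resize(a[y0:y0+30,x0:x0+40].astype(np.uint8),None,fx=k,fy=k,interpolation=cv2.INTER_CUBIC)
P=lambda l:tuple(int(t) for t in (proj("side",W(p,l))-[x0,y0]+.5)*k)
yt=-sn*e[0]+cc*e[1]+.5
cv2.line(c,P((20,yt,14.5)),P((50,yt,14.5)),(0,0,255),1)      # where robot says the pointer is
for yc,col in((161,(255,0,0)),(164,(0,200,0)),(167,(0,255,255))):
    q=[P((x,yc+dy,18)) for x,dy in((61.5,-5),(73.5,-5),(73.5,5),(61.5,5))]
    cv2.polylines(c,[np.array(q)],True,col,1);cv2.line(c,q[0],P((61.5,yc-5,0)),col,1)
cv2.imwrite("pics/g6.png",c)
```

```text
pt [[292.1, 246.6], [272.7, 231.8], [295.2, 247.3], [296.5, 247.1], [296.5, 244.5], [294.9, 246.3], [293.5, 244.1], [294.8, 246.1]]
mk [[298.2, 241.0], [295.4, 242.8], [298.5, 243.5], [298.9, 242.0], [300.9, 242.0], [297.6, 242.3], [298.4, 241.6], [297.6, 244.3]]
tcp loc -0.7203235995348649 161.81036615607994 15.75 [ 0.23732397 -7.95906588  2.9058003 ]
```

View pics/g6.png

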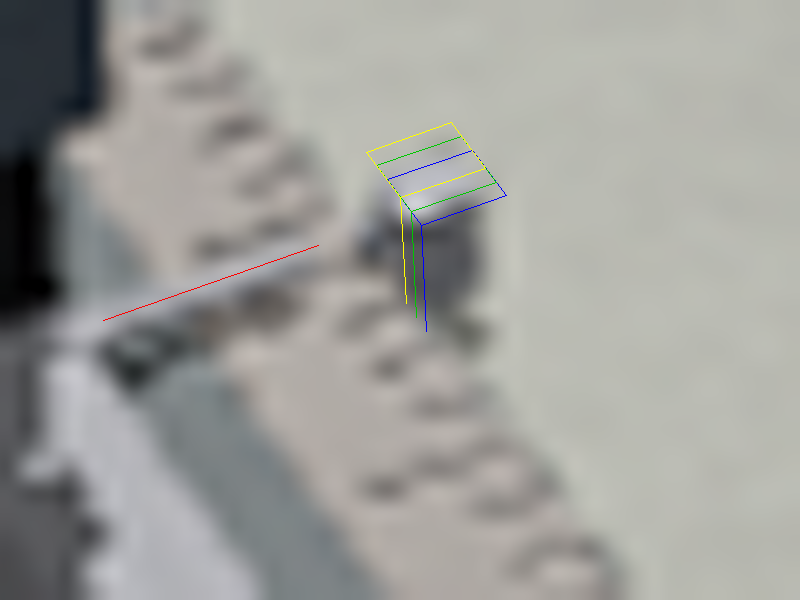

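The averaged side crop shows the pointer bar from (100,325) to (315,252) and the clip's top face around (435,180). The pointer is about 1 mm short, so I'll quantify it with intensity profiles along the gauge's y.

Run:
```python
from fit import *
p=np.load("pose.npy");a=np.load("side6.npy").mean(2).astype(np.float32)
t=cv2.cvtColor(cv2.imread("pics/top1.png"),6).astype(np.float32)
def prof(img,c,xs,ys,z):
    o=[]
    for y in ys:
        q=np.array([proj(c,W(p,(x,y,z))) for x in xs],np.float32)
        o.append(cv2.remap(img,q[:,:1],q[:,1:],cv2.INTER_CUBIC).mean())
    return list(zip(ys.tolist(),np.round(o).astype(int).tolist()))
print("side ptr x30-36",prof(a,"side",np.arange(30,36),np.arange(150,172.),14.5))
print("side ptr x40-46",prof(a,"side",np.arange(40,47),np.arange(150,172.),14.5))
print("side clip",prof(a,"side",np.arange(65,71),np.arange(148,182.),18))
print("top ptr x40-46",prof(t,"top",np.arange(38,47),np.arange(30,52.),14.5))
print("top ptr x22-32",prof(t,"top",np.arange(22,34),np.arange(30,52.),14.5))
print("top clip",prof(t,"top",np.arange(65,72),np.arange(150,178.),18))
```

```text
side ptr x30-36 [(150.0, 154), (151.0, 139), (152.0, 123), (153.0, 111), (154.0, 104), (155.0, 101), (156.0, 100), (157.0, 101), (158.0, 109), (159.0, 122), (160.0, 141), (161.0, 158), (162.0, 172), (163.0, 178), (164.0, 178), (165.0, 174), (166.0, 170), (167.0, 167), (168.0, 166), (169.0, 166), (170.0, 166), (171.0, 166)]
side ptr x40-46 [(150.0, 163), (151.0, 153), (152.0, 142), (153.0, 133), (154.0, 127), (155.0, 123), (156.0, 119), (157.0, 117), (158.0, 118), (159.0, 124), (160.0, 139), (161.0, 157), (162.0, 172), (163.0, 177), (164.0, 171), (165.0, 157), (166.0, 143), (167.0, 134), (168.0, 133), (169.0, 140), (170.0, 153), (171.0, 164)]
side clip [(148.0, 158), (149.0, 151), (150.0, 145), (151.0, 139), (152.0, 132), (153.0, 124), (154.0, 115), (155.0, 109), (156.0, 113), (157.0, 126), (158.0, 146), (159.0, 164), (160.0, 178), (161.0, 187), (162.0, 190), (163.0, 190), (164.0, 188), (165.0, 185), (166.0, 181), (167.0, 178), (168.0, 177), (169.0, 179), (170.0, 181), (171.0, 183), (172.0, 185), (173.0, 186), (174.0, 186), (175.0, 186), (176.0, 186), (177.0, 186), (178.0, 185), (179.
[... 298 characters left out ...]
 116), (50.0, 114), (51.0, 113)]
top ptr x22-32 [(30.0, 54), (31.0, 53), (32.0, 52), (33.0, 52), (34.0, 52), (35.0, 47), (36.0, 39), (37.0, 35), (38.0, 38), (39.0, 46), (40.0, 54), (41.0, 60), (42.0, 65), (43.0, 66), (44.0, 63), (45.0, 58), (46.0, 56), (47.0, 59), (48.0, 61), (49.0, 64), (50.0, 67), (51.0, 70)]
top clip [(150.0, 110), (151.0, 102), (152.0, 98), (153.0, 96), (154.0, 94), (155.0, 93), (156.0, 90), (157.0, 87), (158.0, 85), (159.0, 84), (160.0, 88), (161.0, 93), (162.0, 97), (163.0, 98), (164.0, 98), (165.0, 99), (166.0, 101), (167.0, 107), (168.0, 112), (169.0, 120), (170.0, 127), (171.0, 133), (172.0, 134), (173.0, 133), (174.0, 132), (175.0, 131), (176.0, 130), (177.0, 130)]
```

Call:
{"op": "arm_command", "data": {
  "motion": [
    {"offset":[0,-0.0008,0],"spin":0},
    {"offset":[0,0,0],"spin":0},
    {"offset":[0,0,0],"spin":0},
    {"offset":[0,0,0],"spin":0}
  ]
}}

```text
time_s: 16.25
ee_pos: [497.3, 82.6, 78.3]
ee_rot: [179.8, 0.0, 5.6]
force: [-0.7, -8.1, 2.7]
gripper_width: 24.2
gripper_force: 40.0
```

Run:
```python
from to import *
cc,sn=np.cos(p[2]),np.sin(p[2]);e=s["ee_pos"][:2]-p[:2];print("tcp y",-sn*e[0]+cc*e[1],s["force"],s["gripper_width"],s["gripper_force"])
print(env.job_done())
```

```text
tcp y 162.39535681723888 [-0.66112759 -8.07612722  2.66164723] 24.156643347724664 40.01839578151703
the job is handed in; nothing more can be done
None
```

The job is handed in at about 16 s: the pin hangs in the notch, the button is fully down, and the arm is held against its spring with the pointer at the clip, to within about 1 mm by my image estimate; the judge's result was not shown.

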